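Hang a split display panel on its keyhole screws

TASK

Hang the two-part wooden spectacle panel on the sloped easel. First hang the lower half (the one with a notch in its top edge) on the lower screw, keyhole over the screw head and then pulled fully down the slope to lock, and release it; then hang on the upper screw the one upper half whose tongue fits that notch, pulled fully down so that the tongue sits in the notch, and let go. Leave the upper half that does not fit lying where it is and do not knock over the spectacle rests or push them aside.

Things in the scene. Friction and masses are not known exactly. Their poses are not given: they have to be found in the camera images.
- easel: Fixed sloped grey felt-faced display board on a low steel frame. Board 215 mm along the slope, 170 mm wide, its face rising away at 30 degrees from horizontal; origin on the table below the centre of the board's face, which is 80 mm above the table; x points horizontally from the low front edge to the high rear edge, y to the left, z up.
- screw_low: Lower steel mounting screw of the easel, stands square out of the board's face on its centre line. Origin where its axis meets the face; x points up the slope, y left across the board, z out of the face along the screw. Shank 8 mm diameter; round head 18 mm diameter from z=9 to z=15 mm with a chamfered front (12 mm diameter at z=14.5).
- screw_high: Upper steel mounting screw of the easel, same shape and axes as the lower one, 94 mm further up the slope.
- lower_half: Loose plywood panel 92 (x) by 130 (y) mm, 6 thick, 0.12 to 0.24 kg, lying front up; origin mid-rectangle on its back; x to its top edge, y to its left seen from the front, z out of the front. Top edge notched: y=20 to 50 mm, 17 mm deep. Hung on screw_low its back lies on the board and its axes are parallel to the screw's. The felt grips: it does not slide down by itself.
- upper_left: Loose plywood panel 92 (x) by 130 (y) mm, 6 thick, 0.12 to 0.24 kg, lying front up; origin mid-rectangle on its back; x to its top edge, y to its left seen from the front, z out of the front. A round-ended tongue 24 mm wide stands 14 mm out of its lower edge, centred at y=+35: fits the notch with 3 mm each side. Hung on screw_high, axes as the screw's; the halves then lie 2 mm apart.
- upper_right: Upper half of another panel, same size, axes, rail and keyhole as upper_left, but its tongue is on the right, centred at y=-35 mm: it does not fit. To be left where it lies.
- lower_half_rail (a point): Centre of the straight wooden rail on the front of the lower half, to grip it by: at x=-26, y=0, z=23 mm; 14 mm thick (x), 64 long (y), its top 40 mm above the back face, its foot on the 6 mm panel.
- upper_left_rail (a point): Centre of the straight wooden rail on the front of the matching upper half, to grip it by: at x=-26, y=0, z=23 mm; 14 mm thick (x), 64 long (y), its top 40 mm above the back face, its foot on the 6 mm panel.
- lower_half_entry (a point): Centre, on the back face of the lower half, of the round entry hole of its keyhole (x=+14, y=0 mm): a through hole of radius 13 mm. A through slot 12 mm wide with a flared mouth runs from it towards the top edge, ending at x=+35.
- upper_left_entry (a point): Centre, on the back face of the matching upper half, of the round entry hole of its keyhole (x=+14, y=0 mm): a through hole of radius 13 mm. A through slot 12 mm wide with a flared mouth runs from it towards the top edge, ending at x=+35.
- lower_half_seat (a point): Point in the keyhole slot of the lower half (x=+31, y=0 mm, on the back face), 4 mm short of the slot's end and 17 mm from the entry hole's centre: the screw's axis is here when the half is pulled fully down.
- upper_left_seat (a point): Point in the keyhole slot of the matching upper half (x=+31, y=0 mm, on the back face), 4 mm short of the slot's end and 17 mm from the entry hole's centre: the screw's axis is here when the half is pulled fully down.
- upper_left_tongue (a point): Tip of the tongue of the matching upper half (x=-60, y=+35 mm on the back face); when hung it is 12 mm down in the notch.
- rest_tall: Tall spectacle pouch standing on a small brass rest, 62x57x146 mm, loose; origin centre of its underside. Bystander.
- rest_short: Shorter spectacle pouch standing on a small brass rest, 62x57x111 mm, loose; origin centre of its underside. Bystander.

How it is judged:
By the outcome, as a careful person would: the job done as asked, in the order asked, and still so for the second after the job is handed in, with the robot touching nothing.
It also fails if it takes over 69 s, if anything falls off the work surface, if the arm or the gripper's body presses on something with over 40 N, if the wrist force passes 120 N, or if a joint passes its speed limit or range.

ROBOT

A 6-joint arm with a two-finger parallel gripper is mounted at the origin on the work surface; the furniture and walls round the work are solid. World frame = base frame: x ahead of the robot, y to its left, z up, the work surface at z = 0. Lengths are in m, angles in rad, forces in N, time in s.
With the tool pointing down it reaches from about 0.425 to 0.95 m from the base axis. Payload 3.5 kg.
Tool frame: the origin (TCP) lies between the finger pads; the fingertips stand 25 mm ahead of it and the grasp point (between the pads) lies 6 mm ahead of it (ctrl.finger_overhang is the distance from the TCP to the fingertips, in m); x points along the fingers, y is the direction in which the jaws open and shut, and the axes are right-handed (so a half turn about x gives the same grasp; the last joint's range is limited). The gripper opens to 85 mm and grips with 20 to 120 N. Pads are 22 mm wide; open, the fingers measure 114 mm over their backs; the gripper's body (76 mm by 85 mm) begins 54 mm behind the grasp point. The pads swing forward as they close: fully open they stand 13 mm farther back than shut.
Start: joints at [-1.255, 0.286, 1.577, -0, 1.279, -0.15], TCP at [0.303, -0.603, 0.256] pointing down, gripper open.
Joint ranges: [-2.77, 2.77], [-0.9, 2.22], [0.21, 2.48], [-1.53, 4.67], [0.24, 2.81], [-2.84, 2.84]. Speed limits (rad/s): [2.79, 2.79, 3.14, 3.14, 3.14, 3.14].

INTERFACE

Orientations are given as a unit quaternion [x, y, z, w].
In Python, from plant import ctrl gives the robot as it stands.
- The arm moves only by the tool play_rows, never from a script. Its argument "targets" is a list of rows, each an object with "delta_pos": the shift along the world's x, y, z normalised to -1 to 1, where 1 is 1000 mm, a list of three; "delta_rot": the turn, a rotation vector about the world's x, y, z normalised to -1 to 1, where 1 is pi rad, a list of three; "claw": the finger opening in mm, from 0 to 85.4. In form: [{"delta_pos": [tx, ty, tz], "delta_rot": [wx, wy, wz], "claw": claw}, ...]. A call has 1 to 20 rows; each row is the pose to reach, as a shift and turn from the pose measured when the call began, turning the shorter way round; what a row does not reach only later rows make up. A row lasts 1/12 s, in which the tool goes at most 41.7 mm and 7.16 degrees, less where a joint would pass 70% of its speed; a pose out of reach is approached as far as the arm can. A call with a number of a shift or a turn outside -1 to 1 is refused whole. A call with a gripper value outside its range is refused whole. The fingers move at their own pace and stop on an object; "newtons" is the grip in N (left out, the last holds). Time passes only in rows, so rows that repeat a pose let the fingers close. It gives the time, the measured TCP pose, the force and the opening at its end, in the units of the state.
- ctrl.get_state(): the state, without advancing time (a new reading comes with each control period).
- ctrl.read_camera(name): name is "scene" or "top"; returns the picture (400x640x3 uint8, blue, green, red); there is no depth.
- ctrl.calibration(name): a dict with "fx", "fy", "cx", "cy" (pixels), "camera_from_world" (4x4, takes a point from world to camera coordinates). Camera axes: x right, y down, z forward; pixel columns grow to the right and rows downward; lengths in m; the calibration is good to about 2 mm. A picture is of the moment at which its call begins. calibration takes no time and is no camera call.
- ctrl.sign_off(): hands the job in, once; it reports no verdict.
The state is a dict: "time": time; "qpos": joint angles; "dq": joint speeds; "joint_efforts": joint torques, N m; "eef_pos": TCP position; "tcp_rot": TCP orientation; "contact_force": force on the tool from outside, world axes, zero at the start; "wrist_torque": the same for the moment, N m; "opening": opening from 0.0 (shut) to 1.0 (fully open).
Only numpy, scipy, OpenCV 4.12 (cv2) and the standard library are available. Lean on these libraries where they do the work, as an engineer would, in place of code of your own. Each camera call takes 0.05 s, during which the arm holds its last target. There are 200 camera calls.

## Working session

There is one attempt and no reset: what is moved stays moved. The work goes in short steps, Python scripts to look and compute and a tool call to move; the robot and the scene stay as the last step left them, time stands still between calls to the robot, and variables do not carry over. Pictures are saved under pics/ and viewed, about 8 in all and at most 12, crops included, and the job is handed in when it is done.

Besides the shell and the picture viewer there is one more tool, called after "Request:" by a JSON object that holds its "api" and its "payload", one argument or row to a line. play_rows: Moves the arm, as the interface text tells. Its arguments: {"type":"object","properties":{"targets":{"type":"array"},"newtons":{"type":"number"}},"required":["targets"]}

```bash
mkdir -p pics; ls
python3 - <<'E'
from plant import ctrl
import cv2,numpy as np
for n in("scene","top"):
    im=ctrl.read_camera(n); cv2.imwrite(f"pics/{n}0.png",im)
    c=ctrl.calibration(n); print(n,c["fx"],c["fy"],c["cx"],c["cy"]); print(np.round(c["camera_from_world"],4))
print(ctrl.get_state(),ctrl.finger_overhang)
E
```

```text
pics
scene 370.20833254873963 370.20833254873963 317.3044532591627 198.74255760700458
[[-0.7088 -0.7053 -0.0118  0.363 ]
 [-0.5164  0.5302 -0.6725  0.3551]
 [ 0.4806 -0.4706 -0.74    0.9762]
 [ 0.      0.      0.      1.    ]]
top 467.3698368276996 467.3698368276996 313.55653309973917 196.49525376870326
[[-0.0339 -0.9994 -0.0029  0.008 ]
 [-0.9791  0.0337 -0.2006  0.5215]
 [ 0.2006 -0.004  -0.9797  1.5195]
 [ 0.      0.      0.      1.    ]]
{'time': 0.1, 'qpos': array([-1.25494855e+00,  2.87093319e-01,  1.57805629e+00,  3.62850339e-06,
        1.27858371e+00, -1.49999086e-01]), 'dq': array([-0.00144259, -0.00145441, -0.00392721,  0.00012135,  0.00086675,
       -0.0003574 ]), 'joint_efforts': array([ 5.02875719e-04, -4.07298195e+01, -2.93699938e+01, -1.46366542e-04,
        3.41340303e-03,  9.90403237e-06]), 'eef_pos': array([ 0.30305201, -0.60253305,  0.2550607 ]), 'tcp_rot': array([-0.68795013, -0.16397039,  0.68807306, -0.16246171]), 'contact_force': array([-0.52971697,  0.10289838, -0.38064006]), 'wrist_torque': array([-0.01207062,  0.02421693,  0.00756396]), 'opening': 0.9980117419250396} 0.025
```

View pics/scene0.png

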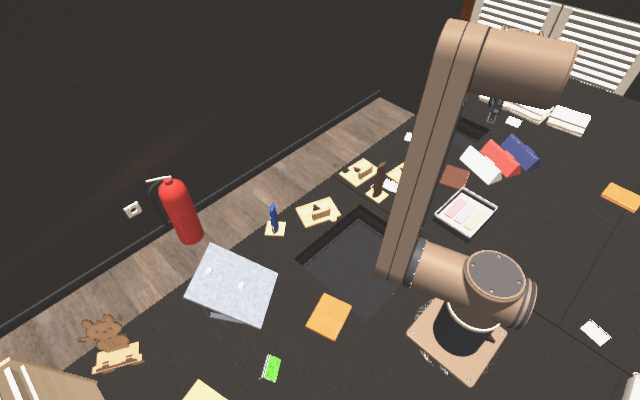

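View pics/top0.png

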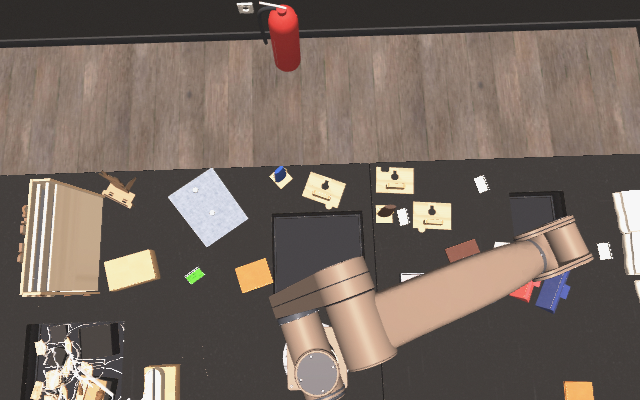

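Top view: the easel is at about (208,207) and there are three panels near (324,190), (395,180) and (432,215). The rests are at (281,177) and (386,213). I'll enlarge this area.

Run:
```python
import cv2,numpy as np
im=cv2.imread("pics/top0.png")
a=cv2.resize(im[155:255,260:460],None,fx=4,fy=4,interpolation=cv2.INTER_CUBIC)
b=cv2.resize(im[160:255,160:260],None,fx=2,fy=2,interpolation=cv2.INTER_CUBIC)
o=np.zeros((600,800,3),np.uint8);o[:400]=a;o[400:590,:200]=b
s=cv2.imread("pics/scene0.png")[145:245,255:415]
o[400:600,210:530]=cv2.resize(s,None,fx=2,fy=2,interpolation=cv2.INTER_CUBIC)
s=cv2.imread("pics/scene0.png")[235:335,180:285]
o[400:600,540:750]=cv2.resize(s,None,fx=2,fy=2,interpolation=cv2.INTER_CUBIC)
cv2.imwrite("pics/crop0.png",o)
```

```text
(no output)
```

View pics/crop0.png

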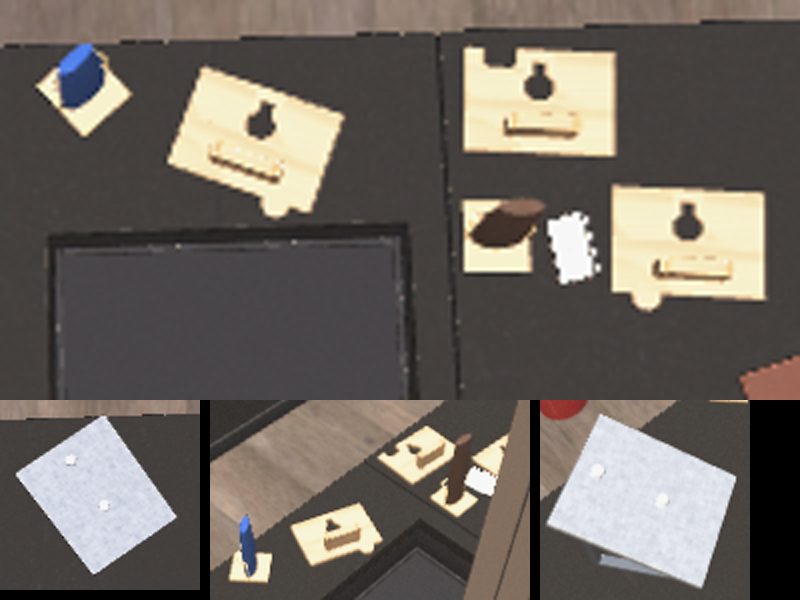

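The panel at crop (540,100) has the notch, so it is lower_half. The one at (688,243) has its tongue on the left, so it is upper_left. The tilted one at (255,140) has its tongue on the right and is the distractor. The tall brown rest stands at (497,235) and the blue rest at (83,90). Next I'll fit the poses.

```bash
cat > h.py <<'E'
import numpy as np,cv2
from scipy.optimize import minimize
from scipy.spatial.transform import Rotation as R
from plant import ctrl
K={n:ctrl.calibration(n) for n in("scene","top")}
def proj(n,P):
    c=K[n];P=np.atleast_2d(P);M=c["camera_from_world"];q=P@M[:3,:3].T+M[:3,3]
    return np.c_[c["fx"]*q[:,0]/q[:,2]+c["cx"],c["fy"]*q[:,1]/q[:,2]+c["cy"]]
def ray(n,uv,z):
    c=K[n];M=c["camera_from_world"];d=M[:3,:3].T@np.array([(uv[0]-c["cx"])/c["fx"],(uv[1]-c["cy"])/c["fy"],1])
    o=-M[:3,:3].T@M[:3,3];return o+d*(z-o[2])/d[2]
def outline(kind):
    if kind=="lower":return np.array([[46,65],[46,50],[29,50],[29,20],[46,20],[46,-65],[-46,-65],[-46,65]])/1e3
    s=35 if kind=="left" else -35
    a=np.linspace(0,np.pi,12);t=np.c_[-48-12*np.sin(a),s-12*np.cos(a)];t=np.r_[[[-46,s-12]],t,[[-46,s+12]]]
    return np.r_[[[46,65],[46,-65],[-46,-65]],t,[[-46,65]]]/1e3
def board(p,P):  # easel pose -> world of points in face-centre frame
    Rm=R.from_euler("z",p[2]).as_matrix()@R.from_euler("y",-30,degrees=True).as_matrix()
    return np.asarray(P)@Rm.T+[p[0],p[1],.08]
def flat(p,P,z=.006):
    c,s=np.cos(p[2]),np.sin(p[2]);P=np.asarray(P)
    return np.c_[P[:,0]*c-P[:,1]*s+p[0],P[:,0]*s+P[:,1]*c+p[1],np.full(len(P),z)]
def fit(img,n,world,p0,lo,hi):
    g=np.clip((cv2.split(img)[0].astype(float)-lo)/(hi-lo),0,1)
    def rast(p):
        S=8;m=np.zeros((400,640),np.uint8);uv=proj(n,world(p))
        b=np.floor(uv.min(0)).astype(int)-8;e=np.ceil(uv.max(0)).astype(int)+8
        big=np.zeros(((e[1]-b[1])*S,(e[0]-b[0])*S),np.uint8)
        cv2.fillPoly(big,[np.round((uv-b+.5)*S*16-8).astype(np.int32)],255,shift=4)
        return b,e,cv2.resize(big,None,fx=1/S,fy=1/S,interpolation=cv2.INTER_AREA)/255.
    b0,e0,m0=rast(p0);
    def cost(p):
        b,e,m=rast(p);F=np.zeros((400,640));F[b[1]:e[1],b[0]:e[0]]=m
        return ((F-g)**2*W).sum()
    for k in range(3):
        F=np.zeros((400,640),np.float32);b,e,m=rast(p0);F[b[1]:e[1],b[0]:e[0]]=m
        W=cv2.dilate(F,np.ones((9,9)))-cv2.erode(F,np.ones((5,5)));
        r=minimize(cost,p0,method="Nelder-Mead",options=dict(initial_simplex=np.array(p0)+np.r_[[[0,0,0]],np.diag([.005,.005,.05])],xatol=1e-5,fatol=1e-4));p0=r.x
    return r.x,r.fun
E
python3 - <<'E'
from h import *
t=cv2.imread("pics/top0.png")
cp=lambda x,y:((x+.5)/4-.5+260,(y+.5)/4-.5+155)
for k,u,yaw in(("lower",(540,101),0),("left",(688,243),-.03),("right",(255,137),-.3)):
    x,y,_=ray("top",cp(*u),.006)
    p,f=fit(t,"top",lambda p:flat(p,outline(k)),[x,y,yaw],50,200)
    print(k,np.round(p,4),round(f,2),"init",np.round([x,y],3))
    # keyhole check: dark pixels centre round the entry
    uv=proj("top",flat(p,[[.014,0],[-.026,0]]));print("  entry px in crop",np.round((uv-[260,155]+.5)*4-.5,1))
bc=np.array([[107.5,85,0],[107.5,-85,0],[-107.5,-85,0],[-107.5,85,0]])/1e3
for n,im,u in(("top",t,(208,207)),("scene",cv2.imread("pics/scene0.png"),(231,285))):
    x,y,_=ray(n,u,.08);p,f=fit(im,n,lambda p:board(p,bc),[x,y,.64],90,190)
    print("easel",n,np.round(p,4),round(f,2),"init",np.round([x,y],3))
    print(" corners",np.round(proj(n,board(p,bc)),1).tolist())
    print(" screws at s=-47,47",np.round(proj(n,board(p,[[-.047,0,.015],[.047,0,.015]])),1).tolist())
for n,us in(("top",[(83,130),(497,235)]),):
    for u in us: print("rest base",np.round(ray("top",cp(*u),0.005),3))
print(R.from_quat(ctrl.get_state()["tcp_rot"]).as_matrix().round(2))
E
```

```text
lower [ 0.5809 -0.2938 -0.0793] 5.66 init [ 0.581 -0.295]
  entry px in crop [[539.   85.1]
 [538.5 129.7]]
left [ 0.452  -0.4133 -0.0861] 7.57 init [ 0.451 -0.413]
  entry px in crop [[688.1 225.7]
 [688.  271.7]]
right [ 0.5554 -0.0453 -0.3789] 6.43 init [ 0.557 -0.045]
  entry px in crop [[260.7 124. ]
 [245.3 166.3]]
easel top [0.4902 0.3363 0.586 ] 14.1 init [0.493 0.339]
 corners [[166.8, 196.6], [211.5, 166.6], [248.2, 218.2], [206.1, 247.3]]
 screws at s=-47,47 [[217.4, 220.0], [200.6, 197.5]]
easel scene [0.4893 0.3379 0.5834] 74.52 init [0.492 0.346]
 corners [[182.4, 296.5], [209.4, 241.1], [278.0, 272.8], [260.5, 328.8]]
 screws at s=-47,47 [[251.9, 288.7], [219.7, 274.5]]
rest base [0.569 0.104 0.005]
rest base [ 0.464 -0.25   0.005]
[[-0.    0.45 -0.89]
 [ 0.   -0.89 -0.45]
 [-1.   -0.   -0.  ]]
```

```bash
cat >> h.py <<'E'
TP=np.array([[0,1,0],[0,0,-1],[-1,0,0.]])
def Rp(yaw,tilt=0):return R.from_euler("z",yaw).as_matrix()@R.from_euler("y",-tilt,degrees=True).as_matrix()
def tcp_for(o,Rm,h=.035): # TCP pose when gripping rail of panel with origin o
    return np.asarray(o)+Rm@[-.026,0,h],Rm@TP
def delta(p,Rt,s=None):
    s=s or ctrl.get_state();d=(R.from_matrix(Rt)*R.from_quat(s["tcp_rot"]).inv()).as_rotvec()/np.pi
    print("dpos",np.round(p-s["eef_pos"],4).tolist(),"drot",np.round(d,4).tolist())
LOW=[.5809,-.2938,-.0793];LEFT=[.452,-.4133,-.0861]
E
python3 - <<'E'
from h import *
E=[.4902,.3363,.586]
for n,g in(("top",[(212,212),(195,190)]),("scene",[(241,285),(208.5,270.5)])):
    im=cv2.imread(f"pics/{n}0.png").astype(int);v=im.min(2)
    for u in g:
        x,y=map(int,u);p=v[y-6:y+7,x-6:x+7];w=np.clip(p-np.median(p)-12,0,None)
        yy,xx=np.mgrid[y-6:y+7,x-6:x+7];c=np.array([(xx*w).sum(),(yy*w).sum()])/w.sum()
        r=minimize(lambda q:((proj(n,board(E,[[q[0],q[1],.0145]]))[0]-c)**2).sum(),[0,0],method="Nelder-Mead")
        print(n,np.round(c,1),int(w.max()),"board s,t mm",np.round(r.x*1e3,1))
o=[*LOW[:2],0];p,Rt=tcp_for(o,Rp(LOW[2]))
print("grasp",p.round(4));delta(p,Rt)
E
```

```text
top [211.6 212.1] 19 board s,t mm [-13.9  -0.1]
top [194.6 189.3] 19 board s,t mm [79.7 -0. ]
scene [240.4 284.6] 10 board s,t mm [-13.9   4.3]
scene [208.1 269.7] 10 board s,t mm [79.5  2.2]
grasp [ 0.555  -0.2917  0.035 ]
dpos [0.2519, 0.3108, -0.2201] drot [-0.0005, -0.0005, 0.3265]
```

Request:
{"api": "play_rows", "payload": {
  "targets": [
    {"delta_pos": [0.252, 0.311, -0.04], "delta_rot": [0, 0, 0.3265], "claw": 40},
    {"delta_pos": [0.252, 0.311, -0.04], "delta_rot": [0, 0, 0.3265], "claw": 40},
    {"delta_pos": [0.252, 0.311, -0.04], "delta_rot": [0, 0, 0.3265], "claw": 40},
    {"delta_pos": [0.252, 0.311, -0.04], "delta_rot": [0, 0, 0.3265], "claw": 40},
    {"delta_pos": [0.252, 0.311, -0.04], "delta_rot": [0, 0, 0.3265], "claw": 40},
    {"delta_pos": [0.252, 0.311, -0.04], "delta_rot": [0, 0, 0.3265], "claw": 40},
    {"delta_pos": [0.252, 0.311, -0.04], "delta_rot": [0, 0, 0.3265], "claw": 40},
    {"delta_pos": [0.252, 0.311, -0.04], "delta_rot": [0, 0, 0.3265], "claw": 40},
    {"delta_pos": [0.252, 0.311, -0.04], "delta_rot": [0, 0, 0.3265], "claw": 40},
    {"delta_pos": [0.252, 0.311, -0.04], "delta_rot": [0, 0, 0.3265], "claw": 40},
    {"delta_pos": [0.252, 0.311, -0.04], "delta_rot": [0, 0, 0.3265], "claw": 40},
    {"delta_pos": [0.252, 0.311, -0.04], "delta_rot": [0, 0, 0.3265], "claw": 40},
    {"delta_pos": [0.252, 0.311, -0.04], "delta_rot": [0, 0, 0.3265], "claw": 40},
    {"delta_pos": [0.252, 0.311, -0.04], "delta_rot": [0, 0, 0.3265], "claw": 40}
  ],
  "newtons": 60
}}

```text
time: 1.27
eef_pos: [0.5543, -0.2927, 0.215]
tcp_rot: [-0.519, -0.48, 0.52, -0.479]
contact_force: [-0.6, -1.2, 0.3]
opening: 0.467
```

Run:
```python
from h import *
s=ctrl.get_state();print(s["time"],s["eef_pos"],s["qpos"].round(2),s["opening"])
delta(*tcp_for([*LOW[:2],0],Rp(LOW[2])))
a=ctrl.read_camera("top")[120:250,300:480];b=ctrl.read_camera("scene")[100:250,300:460]
o=np.zeros((600,720,3),np.uint8);o[:260,:360]=cv2.resize(a,None,fx=2,fy=2);o[260:560,:320]=cv2.resize(b,None,fx=2,fy=2)
cv2.imwrite("pics/a1.png",o[:560,:360])
```

```text
1.2667 [ 0.55433862 -0.2926638   0.21504819] [-0.65  0.22  1.74 -0.    1.19 -0.57] 0.4673676048843612
dpos [0.0006, 0.0009, -0.18] drot [-0.0001, -0.0008, 0.0005]
```

View pics/a1.png

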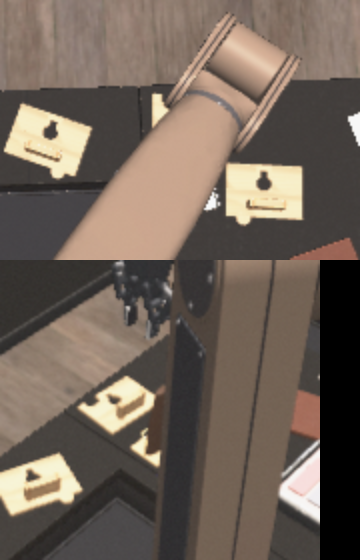

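The panels lie as measured and the gripper is above the lower half's rail. The tall rest is partly hidden behind the forearm. I'll go down in two stages and watch the force.

Request:
{"api": "play_rows", "payload": {
  "targets": [
    {"delta_pos": [0.0005, 0.001, -0.03], "delta_rot": [0, 0, 0], "claw": 40},
    {"delta_pos": [0.0005, 0.001, -0.06], "delta_rot": [0, 0, 0], "claw": 40},
    {"delta_pos": [0.0005, 0.001, -0.09], "delta_rot": [0, 0, 0], "claw": 40},
    {"delta_pos": [0.0005, 0.001, -0.11], "delta_rot": [0, 0, 0], "claw": 40},
    {"delta_pos": [0.0005, 0.001, -0.125], "delta_rot": [0, 0, 0], "claw": 40},
    {"delta_pos": [0.0005, 0.001, -0.125], "delta_rot": [0, 0, 0], "claw": 40}
  ]
}}

```text
time: 1.87
eef_pos: [0.5518, -0.2913, 0.0858]
tcp_rot: [-0.519, -0.482, 0.521, -0.475]
contact_force: [0.0, 0.7, -0.8]
opening: 0.468
```

Run:
```python
from h import *
delta(*tcp_for([*LOW[:2],0],Rp(LOW[2])));print(ctrl.get_state()["contact_force"])
cv2.imwrite("pics/a2.png",cv2.resize(ctrl.read_camera("scene")[120:250,300:460],None,fx=3,fy=3))
```

```text
dpos [0.0031, -0.0004, -0.0508] drot [-0.0016, -0.0027, 0.0013]
[ 0.01357836  0.73662347 -0.80952954]
```

View pics/a2.png

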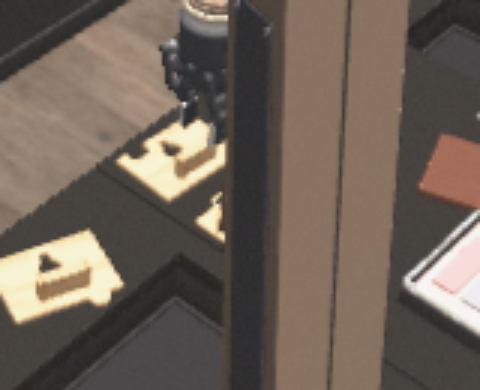

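The fingers straddle the rail, so I'll finish the descent, grip and lift.

Request:
{"api": "play_rows", "payload": {
  "targets": [
    {"delta_pos": [0.002, -0.0005, -0.02], "delta_rot": [0, -0.002, 0.001], "claw": 40},
    {"delta_pos": [0.003, -0.0005, -0.04], "delta_rot": [0, -0.002, 0.001], "claw": 40},
    {"delta_pos": [0.003, -0.0005, -0.05], "delta_rot": [0, -0.002, 0.001], "claw": 40},
    {"delta_pos": [0.003, -0.0005, -0.05], "delta_rot": [0, -0.002, 0.001], "claw": 40},
    {"delta_pos": [0.003, -0.0005, -0.05], "delta_rot": [0, -0.002, 0.001], "claw": 40},
    {"delta_pos": [0.003, -0.0005, -0.05], "delta_rot": [0, -0.002, 0.001], "claw": 0},
    {"delta_pos": [0.003, -0.0005, -0.05], "delta_rot": [0, -0.002, 0.001], "claw": 0},
    {"delta_pos": [0.003, -0.0005, -0.05], "delta_rot": [0, -0.002, 0.001], "claw": 0},
    {"delta_pos": [0.003, -0.0005, -0.05], "delta_rot": [0, -0.002, 0.001], "claw": 0},
    {"delta_pos": [0.003, -0.0005, -0.05], "delta_rot": [0, -0.002, 0.001], "claw": 0},
    {"delta_pos": [0.003, -0.0005, -0.05], "delta_rot": [0, -0.002, 0.001], "claw": 0},
    {"delta_pos": [0.003, -0.0005, -0.05], "delta_rot": [0, -0.002, 0.001], "claw": 0},
    {"delta_pos": [0.003, -0.0005, -0.05], "delta_rot": [0, -0.002, 0.001], "claw": 0}
  ],
  "newtons": 70
}}

```text
time: 3.0
eef_pos: [0.5572, -0.2934, 0.0402]
tcp_rot: [0.521, 0.479, -0.519, 0.48]
contact_force: [-0.5, -0.0, 6.3]
opening: 0.15
```

Request:
{"api": "play_rows", "payload": {
  "targets": [
    {"delta_pos": [0, 0, 0.03], "delta_rot": [0, 0, 0], "claw": 0},
    {"delta_pos": [0, 0, 0.06], "delta_rot": [0, 0, 0], "claw": 0},
    {"delta_pos": [0, 0, 0.1], "delta_rot": [0, 0, 0], "claw": 0},
    {"delta_pos": [0, 0, 0.14], "delta_rot": [0, 0, 0], "claw": 0},
    {"delta_pos": [0, 0, 0.18], "delta_rot": [0, 0, 0], "claw": 0},
    {"delta_pos": [0, 0, 0.22], "delta_rot": [0, 0, 0], "claw": 0},
    {"delta_pos": [0, 0, 0.22], "delta_rot": [0, 0, 0], "claw": 0},
    {"delta_pos": [0, 0, 0.22], "delta_rot": [0, 0, 0], "claw": 0}
  ]
}}

```text
time: 3.67
eef_pos: [0.5584, -0.2941, 0.2642]
tcp_rot: [0.521, 0.477, -0.518, 0.483]
contact_force: [0.2, -0.0, -1.2]
opening: 0.145
```

```bash
cat >> h.py <<'E'
EA=[.4902,.3363,.586];SL,SH=-.014,.080
def hang(s,lift,h,dy=0,slide=0):
    # tcp with entry (slide=0) or seat (slide=.017) over the screw at slope coord s, back face `lift` off the board
    Rm=Rp(EA[2],30);o=board(EA,[[s-.014-slide,dy,lift]])[0];return tcp_for(o,Rm,h)
E
python3 - <<'E'
from h import *
s=ctrl.get_state();print(s["eef_pos"],s["contact_force"],s["opening"],s["qpos"].round(2))
for l in(.12,.03,0):
    p,Rt=hang(SL,l,.040);print(l,p.round(4));delta(p,Rt)
E
```

```text
[ 0.55837755 -0.29407923  0.26419049] [ 0.20721772 -0.01269845 -1.24255903] 0.1454231014205037 [-0.65  0.18  1.69  0.    1.26 -0.57]
0.12 [0.3846 0.2662 0.1916]
dpos [-0.1738, 0.5603, -0.0726] drot [0.0426, -0.1612, 0.2073]
0.03 [0.4221 0.2911 0.1136]
dpos [-0.1363, 0.5852, -0.1506] drot [0.0426, -0.1612, 0.2073]
0 [0.4346 0.2994 0.0876]
dpos [-0.1238, 0.5935, -0.1765] drot [0.0426, -0.1612, 0.2073]
```

Request:
{"api": "play_rows", "payload": {
  "targets": [
    {"delta_pos": [-0.09, 0.28, 0.0], "delta_rot": [0.021, -0.08, 0.104], "claw": 0},
    {"delta_pos": [-0.09, 0.28, 0.0], "delta_rot": [0.021, -0.08, 0.104], "claw": 0},
    {"delta_pos": [-0.09, 0.28, 0.0], "delta_rot": [0.021, -0.08, 0.104], "claw": 0},
    {"delta_pos": [-0.09, 0.28, 0.0], "delta_rot": [0.021, -0.08, 0.104], "claw": 0},
    {"delta_pos": [-0.09, 0.28, 0.0], "delta_rot": [0.021, -0.08, 0.104], "claw": 0},
    {"delta_pos": [-0.09, 0.28, 0.0], "delta_rot": [0.021, -0.08, 0.104], "claw": 0},
    {"delta_pos": [-0.174, 0.56, -0.073], "delta_rot": [0.0426, -0.161, 0.207], "claw": 0},
    {"delta_pos": [-0.174, 0.56, -0.073], "delta_rot": [0.0426, -0.161, 0.207], "claw": 0},
    {"delta_pos": [-0.174, 0.56, -0.073], "delta_rot": [0.0426, -0.161, 0.207], "claw": 0},
    {"delta_pos": [-0.174, 0.56, -0.073], "delta_rot": [0.0426, -0.161, 0.207], "claw": 0},
    {"delta_pos": [-0.174, 0.56, -0.073], "delta_rot": [0.0426, -0.161, 0.207], "claw": 0},
    {"delta_pos": [-0.174, 0.56, -0.073], "delta_rot": [0.0426, -0.161, 0.207], "claw": 0},
    {"delta_pos": [-0.174, 0.56, -0.073], "delta_rot": [0.0426, -0.161, 0.207], "claw": 0},
    {"delta_pos": [-0.174, 0.56, -0.073], "delta_rot": [0.0426, -0.161, 0.207], "claw": 0},
    {"delta_pos": [-0.174, 0.56, -0.073], "delta_rot": [0.0426, -0.161, 0.207], "claw": 0},
    {"delta_pos": [-0.174, 0.56, -0.073], "delta_rot": [0.0426, -0.161, 0.207], "claw": 0},
    {"delta_pos": [-0.174, 0.56, -0.073], "delta_rot": [0.0426, -0.161, 0.207], "claw": 0},
    {"delta_pos": [-0.174, 0.56, -0.073], "delta_rot": [0.0426, -0.161, 0.207], "claw": 0}
  ]
}}

```text
time: 5.17
eef_pos: [0.384, 0.2651, 0.1898]
tcp_rot: [0.484, 0.516, -0.163, 0.688]
contact_force: [1.3, -0.6, -1.0]
opening: 0.147
```

Run:
```python
from h import *
s=ctrl.get_state();print(s["eef_pos"],s["contact_force"],s["opening"],s["qpos"].round(2))
for l in(.12,.03,0):
    p,Rt=hang(SL,l,.040);print(l,p.round(4));delta(p,Rt)
a=ctrl.read_camera("scene");b=ctrl.read_camera("top");cv2.imwrite("pics/s3.png",a);cv2.imwrite("pics/t3.png",b)
# overlay predicted panel outline + keyhole for h=.04
Rt=R.from_quat(s["tcp_rot"]).as_matrix();Rm=Rt@TP.T;o=s["eef_pos"]-Rm@[-.026,0,.04]
F=[]
for n,im,x0,y0,w,h in(("scene",a,150,200,180,150),("top",b,150,140,180,150)):
    c=cv2.resize(im[y0:y0+h,x0:x0+w],None,fx=4,fy=4,interpolation=cv2.INTER_CUBIC)[:600,:720]
    th=np.linspace(0,2*np.pi,24)
    for P in(outline("lower"),np.c_[.014+.013*np.cos(th),.013*np.sin(th)]):
        W=np.c_[P,np.full(len(P),.006)]@Rm.T+o
        uv=(proj(n,W)-[x0,y0]+.5)*4-.5;cv2.polylines(c,[np.round(uv).astype(int)],True,(0,0,255),1)
    F.append(cv2.resize(c,None,fx=.55,fy=.55,interpolation=cv2.INTER_AREA))
cv2.imwrite("pics/a3.png",np.hstack(F))
```

```text
[0.38400168 0.26505505 0.18982746] [ 1.32755067 -0.55560535 -0.98386898] 0.14738539363764044 [ 0.32 -0.39  2.4   0.22  0.63 -0.41]
0.12 [0.3846 0.2662 0.1916]
dpos [0.0006, 0.0011, 0.0017] drot [0.0004, -0.001, 0.0006]
0.03 [0.4221 0.2911 0.1136]
dpos [0.0381, 0.026, -0.0762] drot [0.0004, -0.001, 0.0006]
0 [0.4346 0.2994 0.0876]
dpos [0.0506, 0.0343, -0.1022] drot [0.0004, -0.001, 0.0006]
```

View pics/a3.png

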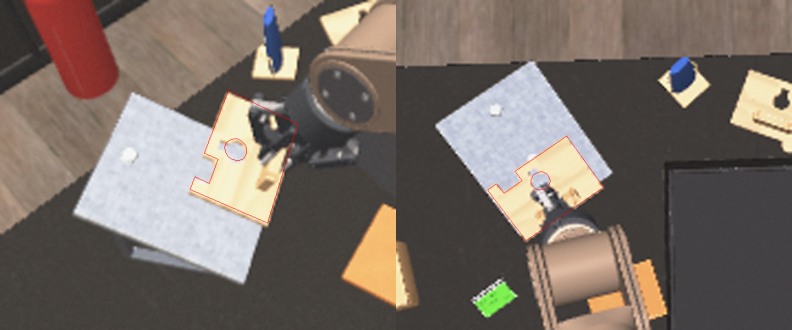

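The overlay matches to within a few mm: entry hole at (236,150) in the scene half and (540,180) in the top half. I'll refine the in-hand offset on the visible edges before lowering.

```bash
cat >> h.py <<'E'
def inhand(ims,segs,s,kind,h0=.04,S=8):
    """offset (x,y,h) of the held panel in its own frame, from wood mask near the visible edges"""
    Rm=R.from_quat(s["tcp_rot"]).as_matrix()@TP.T
    def pts(P,q):return np.c_[P+q[:2],np.full(len(P),.006)]@Rm.T+s["eef_pos"]-Rm@[-.026,0,h0+q[2]]
    D=[]
    for n,im in ims.items():
        f=im.astype(float);g=np.clip((f[...,2]-f[...,0]-10)/50,0,1)
        W=np.zeros((400,640),np.uint8)
        for a,b in segs[n]:cv2.line(W,*[tuple(map(int,np.round(v))) for v in proj(n,pts(np.array([a,b])/1e3,[0,0,0]))],1,7)
        D.append((n,g,W))
    def cost(q,show=False):
        c=0
        for n,g,W in D:
            uv=proj(n,pts(outline(kind),q));b=np.floor(uv.min(0)).astype(int)-6;e=np.ceil(uv.max(0)).astype(int)+6
            big=np.zeros(((e[1]-b[1])*S,(e[0]-b[0])*S),np.uint8);cv2.fillPoly(big,[np.round((uv-b+.5)*S*16-8).astype(np.int32)],255,shift=4)
            m=cv2.resize(big,None,fx=1/S,fy=1/S,interpolation=cv2.INTER_AREA)/255.
            c+=((m-g[b[1]:e[1],b[0]:e[0]])**2*W[b[1]:e[1],b[0]:e[0]]).sum()
        return c
    r=minimize(cost,[0,0,0],method="Nelder-Mead",options=dict(initial_simplex=np.r_[[[0,0,0]],np.eye(3)*.004],xatol=1e-5,fatol=1e-3))
    return r.x*1e3,cost([0,0,0]),r.fun
E
python3 - <<'E'
from h import *
s=ctrl.get_state();I={n:cv2.imread(f"pics/{n[0]}3.png") for n in("scene","top")}
L=[((46,65),(-46,65)),((46,65),(46,50)),((46,50),(29,50)),((29,50),(29,20)),((29,20),(46,20)),((46,20),(46,-20)),((-46,65),(-46,40))]
g={"scene":L,"top":L+[((46,-20),(46,-65)),((46,-65),(5,-65))]}
for sub in(("scene","top"),("top",),("scene",)):print(sub,[np.round(v,2) for v in inhand({n:I[n] for n in sub},g,s,"lower")])
E
```

```text
('scene', 'top') [array([-2.32,  2.39,  7.37]), np.float64(160.5), np.float64(63.01)]
('top',) [array([-0.68,  1.92,  2.12]), np.float64(27.91), np.float64(15.81)]
('scene',) [array([-1.76,  4.7 ,  2.01]), np.float64(132.59), np.float64(43.7)]
```

Run:
```python
from h import *
for l,sl in((.12,0),(.025,0),(.012,0),(0.002,0),(0,0)):
    print(l);delta(*hang(SL+.0007,l,.040,-.0017,sl))
```

```text
0.12
dpos [0.0011, 0.0005, 0.001] drot [0.0001, -0.0004, 0.0011]
0.025
dpos [0.0407, 0.0267, -0.0812] drot [0.0001, -0.0004, 0.0011]
0.012
dpos [0.0461, 0.0303, -0.0925] drot [0.0001, -0.0004, 0.0011]
0.002
dpos [0.0503, 0.0331, -0.1011] drot [0.0001, -0.0004, 0.0011]
0
dpos [0.0511, 0.0337, -0.1029] drot [0.0001, -0.0004, 0.0011]
```

Request:
{"api": "play_rows", "payload": {
  "targets": [
    {"delta_pos": [0.011, 0.007, -0.02], "delta_rot": [0, 0, 0.001], "claw": 0},
    {"delta_pos": [0.021, 0.0135, -0.04], "delta_rot": [0, 0, 0.001], "claw": 0},
    {"delta_pos": [0.031, 0.02, -0.06], "delta_rot": [0, 0, 0.001], "claw": 0},
    {"delta_pos": [0.0407, 0.0267, -0.081], "delta_rot": [0, 0, 0.001], "claw": 0},
    {"delta_pos": [0.0407, 0.0267, -0.081], "delta_rot": [0, 0, 0.001], "claw": 0},
    {"delta_pos": [0.0407, 0.0267, -0.081], "delta_rot": [0, 0, 0.001], "claw": 0}
  ]
}}

```text
time: 5.77
eef_pos: [0.4257, 0.2899, 0.1085]
tcp_rot: [0.484, 0.516, -0.164, 0.687]
contact_force: [0.2, 0.3, -2.2]
opening: 0.148
```

Run:
```python
from h import *
s=ctrl.get_state();print(s["eef_pos"],s["contact_force"])
for l in (.025,.012,.004,0):delta(*hang(SL+.0007,l,.040,-.0017))
a=ctrl.read_camera("scene");b=ctrl.read_camera("top")
f=lambda im,x,y:cv2.resize(im[y:y+100,x:x+100],None,fx=4,fy=4,interpolation=cv2.INTER_CUBIC)
cv2.imwrite("pics/a4.png",np.hstack([f(a,190,220),f(b,165,165)]))
```

```text
[0.42568057 0.28991641 0.10853417] [ 0.15325762  0.32630228 -2.18607714]
dpos [-0.0001, 0.0015, 0.0011] drot [0.0005, -0.0015, 0.0009]
dpos [0.0053, 0.0051, -0.0102] drot [0.0005, -0.0015, 0.0009]
dpos [0.0087, 0.0073, -0.0171] drot [0.0005, -0.0015, 0.0009]
dpos [0.0103, 0.0084, -0.0205] drot [0.0005, -0.0015, 0.0009]
```

View pics/a4.png

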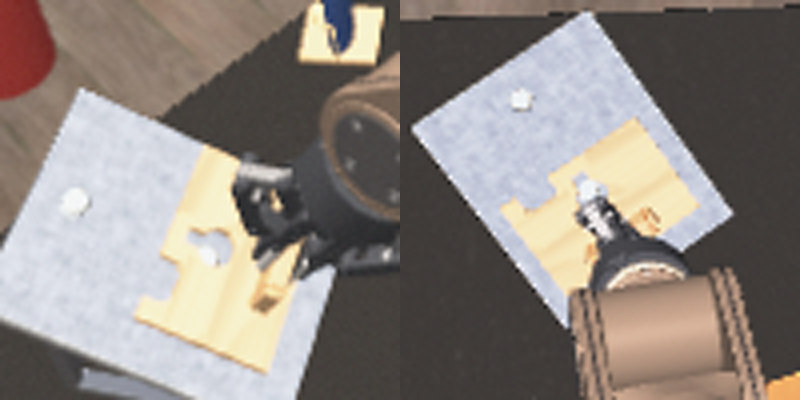

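The screw head shows inside the entry hole (scene 208,253; top 590,187). I'll lower it onto the board.

Request:
{"api": "play_rows", "payload": {
  "targets": [
    {"delta_pos": [0.003, 0.003, -0.005], "delta_rot": [0, -0.001, 0.001], "claw": 0},
    {"delta_pos": [0.0053, 0.005, -0.01], "delta_rot": [0, -0.001, 0.001], "claw": 0},
    {"delta_pos": [0.007, 0.006, -0.0135], "delta_rot": [0, -0.001, 0.001], "claw": 0},
    {"delta_pos": [0.0087, 0.0073, -0.017], "delta_rot": [0, -0.001, 0.001], "claw": 0},
    {"delta_pos": [0.0095, 0.008, -0.019], "delta_rot": [0, -0.001, 0.001], "claw": 0},
    {"delta_pos": [0.0103, 0.0084, -0.0205], "delta_rot": [0, -0.001, 0.001], "claw": 0},
    {"delta_pos": [0.0103, 0.0084, -0.0205], "delta_rot": [0, -0.001, 0.001], "claw": 0},
    {"delta_pos": [0.0103, 0.0084, -0.0205], "delta_rot": [0, -0.001, 0.001], "claw": 0}
  ]
}}

```text
time: 6.53
eef_pos: [0.4369, 0.2992, 0.0908]
tcp_rot: [0.484, 0.514, -0.16, 0.689]
contact_force: [-0.5, 0.0, -0.8]
opening: 0.147
```

```bash
cat >> h.py <<'E'
def bst(h=.04):
    s=ctrl.get_state();B=Rp(EA[2],30);Rm=R.from_quat(s["tcp_rot"]).as_matrix()@TP.T
    o=s["eef_pos"]-Rm@[-.026,0,h];print("origin in board mm",(B.T@(o-[*EA[:2],.08])*1e3).round(1),"F board",(B.T@s["contact_force"]).round(1),"rot err deg",np.rad2deg(R.from_matrix(B.T@Rm).as_rotvec()).round(2),"open",round(s["opening"]*85.4,1),"t",round(s["time"],2))
E
python3 - <<'E'
from h import *
bst()
E
```

```text
origin in board mm [-24.7  -1.4   1.9] F board [-0.7  0.3 -0.5] rot err deg [-0.06 -0.2   0.11] open 12.6 t 6.53
```

Request:
{"api": "play_rows", "payload": {
  "targets": [
    {"delta_pos": [0.0008, 0.0006, -0.0017], "delta_rot": [0, 0.001, 0], "claw": 0},
    {"delta_pos": [0.001, 0.0007, -0.0022], "delta_rot": [0, 0.001, 0], "claw": 0},
    {"delta_pos": [0.001, 0.0007, -0.0022], "delta_rot": [0, 0.001, 0], "claw": 0},
    {"delta_pos": [-0.0026, -0.0017, -0.0047], "delta_rot": [0, 0.001, 0], "claw": 0},
    {"delta_pos": [-0.0062, -0.0041, -0.0072], "delta_rot": [0, 0.001, 0], "claw": 0},
    {"delta_pos": [-0.0098, -0.0065, -0.0097], "delta_rot": [0, 0.001, 0], "claw": 0},
    {"delta_pos": [-0.012, -0.008, -0.011], "delta_rot": [0, 0.001, 0], "claw": 0},
    {"delta_pos": [-0.012, -0.008, -0.011], "delta_rot": [0, 0.001, 0], "claw": 0},
    {"delta_pos": [-0.012, -0.008, -0.011], "delta_rot": [0, 0.001, 0], "claw": 0}
  ]
}}

```text
time: 7.28
eef_pos: [0.4266, 0.2916, 0.0817]
tcp_rot: [0.485, 0.514, -0.16, 0.689]
contact_force: [-2.0, -3.2, 8.0]
opening: 0.142
```

Run:
```python
from h import *
bst()
```

```text
origin in board mm [-40.2  -2.1   0.5] F board [ 1.  -1.6  8.6] rot err deg [-0.06 -0.3   0.06] open 12.2 t 7.28
```

Request:
{"api": "play_rows", "payload": {
  "targets": [
    {"delta_pos": [-0.0022, -0.0014, -0.0015], "delta_rot": [0, 0, 0], "claw": 0},
    {"delta_pos": [-0.0036, -0.0024, -0.0025], "delta_rot": [0, 0, 0], "claw": 0},
    {"delta_pos": [-0.005, -0.0033, -0.0035], "delta_rot": [0, 0, 0], "claw": 0},
    {"delta_pos": [-0.0058, -0.0038, -0.004], "delta_rot": [0, 0, 0], "claw": 0},
    {"delta_pos": [-0.0058, -0.0038, -0.004], "delta_rot": [0, 0, 0], "claw": 0},
    {"delta_pos": [-0.0058, -0.0038, -0.004], "delta_rot": [0, 0, 0], "claw": 0}
  ]
}}

```text
time: 7.78
eef_pos: [0.4218, 0.2881, 0.0785]
tcp_rot: [0.486, 0.513, -0.159, 0.69]
contact_force: [3.2, 3.4, 1.0]
opening: 0.151
```

Run:
```python
from h import *
bst()
a=ctrl.read_camera("scene");b=ctrl.read_camera("top")
f=lambda im,x,y:cv2.resize(im[y:y+100,x:x+100],None,fx=4,fy=4,interpolation=cv2.INTER_CUBIC)
cv2.imwrite("pics/a5.png",np.hstack([f(a,190,220),f(b,165,165)]))
```

```text
origin in board mm [-46.9  -2.3   0.7] F board [ 4.4  1.1 -1.4] rot err deg [-0.11 -0.45  0.07] open 12.9 t 7.78
```

View pics/a5.png

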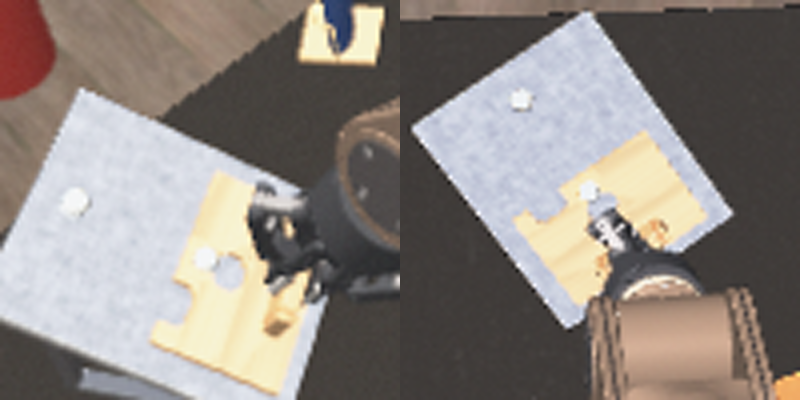

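The screw is now in the slot. I'll pull on to feel the hard stop.

Request:
{"api": "play_rows", "payload": {
  "targets": [
    {"delta_pos": [-0.001, -0.0007, -0.0014], "delta_rot": [0, 0.002, 0], "claw": 0},
    {"delta_pos": [-0.0025, -0.0017, -0.0028], "delta_rot": [0, 0.002, 0], "claw": 0},
    {"delta_pos": [-0.004, -0.0026, -0.0038], "delta_rot": [0, 0.002, 0], "claw": 0},
    {"delta_pos": [-0.004, -0.0026, -0.0038], "delta_rot": [0, 0.002, 0], "claw": 0},
    {"delta_pos": [-0.004, -0.0026, -0.0038], "delta_rot": [0, 0.002, 0], "claw": 0}
  ]
}}

```text
time: 8.3
eef_pos: [0.4217, 0.2872, 0.0785]
tcp_rot: [0.487, 0.512, -0.158, 0.69]
contact_force: [6.8, 9.1, 3.2]
opening: 0.144
```

Run:
```python
from h import *
bst()
```

```text
origin in board mm [-47.2  -3.1   1.2] F board [10.8  3.8 -2.5] rot err deg [-0.11 -0.74  0.02] open 12.3 t 8.3
```

Request:
{"api": "play_rows", "payload": {
  "targets": [
    {"delta_pos": [0, 0, 0], "delta_rot": [0, 0.003, 0], "claw": 0},
    {"delta_pos": [0, 0, 0], "delta_rot": [0, 0.003, 0], "claw": 26},
    {"delta_pos": [0, 0, 0], "delta_rot": [0, 0.003, 0], "claw": 26},
    {"delta_pos": [0, 0, 0], "delta_rot": [0, 0.003, 0], "claw": 26},
    {"delta_pos": [0, 0, 0], "delta_rot": [0, 0.003, 0], "claw": 26},
    {"delta_pos": [-0.004, -0.003, 0.009], "delta_rot": [0, 0.003, 0], "claw": 26},
    {"delta_pos": [-0.012, -0.008, 0.026], "delta_rot": [0, 0.003, 0], "claw": 26},
    {"delta_pos": [-0.021, -0.014, 0.043], "delta_rot": [0, 0.003, 0], "claw": 26},
    {"delta_pos": [-0.033, -0.022, 0.069], "delta_rot": [0, 0.003, 0], "claw": 26},
    {"delta_pos": [-0.042, -0.028, 0.12], "delta_rot": [0, 0.003, 0], "claw": 40},
    {"delta_pos": [-0.042, -0.028, 0.16], "delta_rot": [0, 0.003, 0], "claw": 40},
    {"delta_pos": [-0.042, -0.028, 0.18], "delta_rot": [0, 0.003, 0], "claw": 40},
    {"delta_pos": [-0.042, -0.028, 0.18], "delta_rot": [0, 0.003, 0], "claw": 40}
  ]
}}

```text
time: 9.38
eef_pos: [0.3824, 0.2599, 0.2672]
tcp_rot: [0.489, 0.51, -0.155, 0.69]
contact_force: [0.7, 0.2, 0.9]
opening: 0.469
```

Run:
```python
from h import *
s=ctrl.get_state();print(s["time"],s["eef_pos"],s["qpos"].round(2))
delta(*tcp_for([*LEFT[:2],0],Rp(LEFT[2]),.037))
p=np.array(LEFT[:2]+[0]);
b=ctrl.read_camera("top");a=ctrl.read_camera("scene");cv2.imwrite("pics/t6.png",b);cv2.imwrite("pics/s6.png",a)
```

```text
9.3833 [0.38240635 0.25992974 0.26716107] [ 0.31 -0.51  2.34  0.2   0.79 -0.38]
dpos [0.0437, -0.671, -0.2302] drot [-0.0433, 0.1707, -0.2083]
```

Request:
{"api": "play_rows", "payload": {
  "targets": [
    {"delta_pos": [0.1, -0.33, 0.0], "delta_rot": [-0.022, 0.085, -0.104], "claw": 40},
    {"delta_pos": [0.1, -0.33, 0.0], "delta_rot": [-0.022, 0.085, -0.104], "claw": 40},
    {"delta_pos": [0.1, -0.33, 0.0], "delta_rot": [-0.022, 0.085, -0.104], "claw": 40},
    {"delta_pos": [0.1, -0.33, 0.0], "delta_rot": [-0.022, 0.085, -0.104], "claw": 40},
    {"delta_pos": [0.1, -0.33, 0.0], "delta_rot": [-0.022, 0.085, -0.104], "claw": 40},
    {"delta_pos": [0.1, -0.33, 0.0], "delta_rot": [-0.022, 0.085, -0.104], "claw": 40},
    {"delta_pos": [0.1, -0.33, 0.0], "delta_rot": [-0.022, 0.085, -0.104], "claw": 40},
    {"delta_pos": [0.1, -0.33, 0.0], "delta_rot": [-0.022, 0.085, -0.104], "claw": 40},
    {"delta_pos": [0.044, -0.671, -0.05], "delta_rot": [-0.043, 0.171, -0.208], "claw": 40},
    {"delta_pos": [0.044, -0.671, -0.05], "delta_rot": [-0.043, 0.171, -0.208], "claw": 40},
    {"delta_pos": [0.044, -0.671, -0.05], "delta_rot": [-0.043, 0.171, -0.208], "claw": 40},
    {"delta_pos": [0.044, -0.671, -0.05], "delta_rot": [-0.043, 0.171, -0.208], "claw": 40},
    {"delta_pos": [0.044, -0.671, -0.05], "delta_rot": [-0.043, 0.171, -0.208], "claw": 40},
    {"delta_pos": [0.044, -0.671, -0.05], "delta_rot": [-0.043, 0.171, -0.208], "claw": 40},
    {"delta_pos": [0.044, -0.671, -0.05], "delta_rot": [-0.043, 0.171, -0.208], "claw": 40},
    {"delta_pos": [0.044, -0.671, -0.05], "delta_rot": [-0.043, 0.171, -0.208], "claw": 40},
    {"delta_pos": [0.044, -0.671, -0.05], "delta_rot": [-0.043, 0.171, -0.208], "claw": 40},
    {"delta_pos": [0.044, -0.671, -0.05], "delta_rot": [-0.043, 0.171, -0.208], "claw": 40},
    {"delta_pos": [0.044, -0.671, -0.05], "delta_rot": [-0.043, 0.171, -0.208], "claw": 40},
    {"delta_pos": [0.044, -0.671, -0.05], "delta_rot": [-0.043, 0.171, -0.208], "claw": 40}
  ]
}}

```text
time: 11.15
eef_pos: [0.4232, -0.4105, 0.2071]
tcp_rot: [-0.52, -0.484, 0.523, -0.472]
contact_force: [0.0, -0.3, -0.4]
opening: 0.468
```

Run:
```python
from h import *
s=ctrl.get_state();print(s["time"],s["eef_pos"],s["qpos"].round(2))
delta(*tcp_for([*LEFT[:2],0],Rp(LEFT[2]),.037))
b=ctrl.read_camera("top");a=ctrl.read_camera("scene")
cv2.imwrite("pics/t7.png",b);cv2.imwrite("pics/s7.png",a)
# pose of hung lower half in board frame; fit outline (top of panel z=6)
f=lambda im,x,y,w:cv2.resize(im[y:y+100,x:x+w],None,fx=4,fy=4,interpolation=cv2.INTER_CUBIC)
A=f(a,185,235,100);B=f(b,165,165,100)
for n,c,x,y in(("scene",A,185,235),("top",B,165,165)):
    P=outline("lower")+[SL-.031,0];uv=(proj(n,board(EA,np.c_[P,np.full(len(P),.006)]))-[x,y]+.5)*4-.5
    cv2.polylines(c,[np.round(uv).astype(int)],True,(0,0,255),1)
cv2.imwrite("pics/a6.png",np.vstack([np.hstack([A,B]),f(b,330,150,200)[:200]*0+cv2.resize(b[150:250,330:480],(800,200))]))
```

```text
11.15 [ 0.42319306 -0.41045781  0.2071223 ] [-0.94  0.15  1.83 -0.01  1.18 -0.85]
dpos [0.0029, -0.0006, -0.1701] drot [-0.0031, -0.0048, 0.0002]
```

View pics/a6.png

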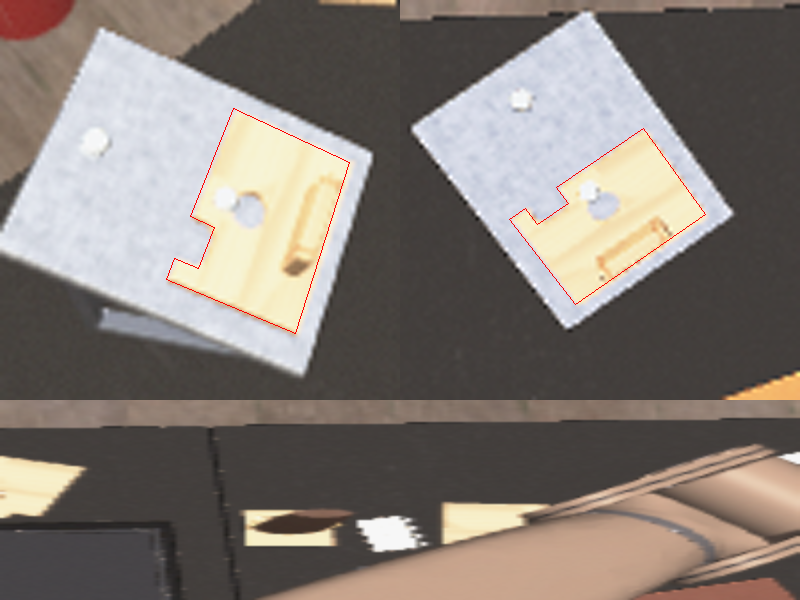

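The hung lower half matches the fully seated outline in both views, with the screw at the slot end (587,190 in the top half). The rests are still standing. Now I'll grasp upper_left.

Request:
{"api": "play_rows", "payload": {
  "targets": [
    {"delta_pos": [0.003, -0.0005, -0.03], "delta_rot": [-0.003, -0.005, 0], "claw": 40},
    {"delta_pos": [0.003, -0.0005, -0.07], "delta_rot": [-0.003, -0.005, 0], "claw": 40},
    {"delta_pos": [0.003, -0.0005, -0.1], "delta_rot": [-0.003, -0.005, 0], "claw": 40},
    {"delta_pos": [0.003, -0.0005, -0.125], "delta_rot": [-0.003, -0.005, 0], "claw": 40},
    {"delta_pos": [0.003, -0.0005, -0.145], "delta_rot": [-0.003, -0.005, 0], "claw": 40},
    {"delta_pos": [0.003, -0.0005, -0.155], "delta_rot": [-0.003, -0.005, 0], "claw": 40},
    {"delta_pos": [0.003, -0.0005, -0.165], "delta_rot": [-0.003, -0.005, 0], "claw": 40},
    {"delta_pos": [0.003, -0.0005, -0.17], "delta_rot": [-0.003, -0.005, 0], "claw": 40},
    {"delta_pos": [0.003, -0.0005, -0.17], "delta_rot": [-0.003, -0.005, 0], "claw": 40},
    {"delta_pos": [0.003, -0.0005, -0.17], "delta_rot": [-0.003, -0.005, 0], "claw": 40}
  ]
}}

```text
time: 12.08
eef_pos: [0.4276, -0.4111, 0.0397]
tcp_rot: [-0.521, -0.477, 0.521, -0.48]
contact_force: [0.0, 0.3, 0.6]
opening: 0.468
```

Run:
```python
from h import *
print(ctrl.get_state()["contact_force"],ctrl.get_state()["eef_pos"]);delta(*tcp_for([*LEFT[:2],0],Rp(LEFT[2]),.037))
```

```text
[0.01783448 0.26038057 0.63769285] [ 0.42755432 -0.41113529  0.03965535]
dpos [-0.0015, 0.0001, -0.0027] drot [0.0011, 0.001, -0.0004]
```

Well aligned. I'll grip and lift.

Request:
{"api": "play_rows", "payload": {
  "targets": [
    {"delta_pos": [-0.001, 0, -0.002], "delta_rot": [0.001, 0.001, 0], "claw": 0},
    {"delta_pos": [-0.001, 0, -0.002], "delta_rot": [0.001, 0.001, 0], "claw": 0},
    {"delta_pos": [-0.001, 0, -0.002], "delta_rot": [0.001, 0.001, 0], "claw": 0},
    {"delta_pos": [-0.001, 0, -0.002], "delta_rot": [0.001, 0.001, 0], "claw": 0},
    {"delta_pos": [-0.001, 0, -0.002], "delta_rot": [0.001, 0.001, 0], "claw": 0},
    {"delta_pos": [-0.001, 0, -0.002], "delta_rot": [0.001, 0.001, 0], "claw": 0},
    {"delta_pos": [-0.001, 0, -0.002], "delta_rot": [0.001, 0.001, 0], "claw": 0},
    {"delta_pos": [-0.001, 0, -0.002], "delta_rot": [0.001, 0.001, 0], "claw": 0}
  ],
  "newtons": 70
}}

```text
time: 12.75
eef_pos: [0.4271, -0.412, 0.039]
tcp_rot: [-0.521, -0.477, 0.521, -0.479]
contact_force: [-0.4, 0.7, 5.4]
opening: 0.153
```

Request:
{"api": "play_rows", "payload": {
  "targets": [
    {"delta_pos": [0, 0, 0.03], "delta_rot": [0, 0, 0], "claw": 0},
    {"delta_pos": [0, 0, 0.06], "delta_rot": [0, 0, 0], "claw": 0},
    {"delta_pos": [0, 0, 0.1], "delta_rot": [0, 0, 0], "claw": 0},
    {"delta_pos": [0, 0, 0.14], "delta_rot": [0, 0, 0], "claw": 0},
    {"delta_pos": [0, 0, 0.18], "delta_rot": [0, 0, 0], "claw": 0},
    {"delta_pos": [0, 0, 0.22], "delta_rot": [0, 0, 0], "claw": 0},
    {"delta_pos": [0, 0, 0.24], "delta_rot": [0, 0, 0], "claw": 0},
    {"delta_pos": [0, 0, 0.24], "delta_rot": [0, 0, 0], "claw": 0}
  ]
}}

```text
time: 13.42
eef_pos: [0.4286, -0.4139, 0.2858]
tcp_rot: [-0.52, -0.473, 0.521, -0.483]
contact_force: [1.2, -1.0, -0.6]
opening: 0.143
```

Run:
```python
from h import *
s=ctrl.get_state();print(s["eef_pos"],s["contact_force"],s["opening"],s["qpos"].round(2))
for l in(.10,.03,0):
    p,Rt=hang(SH,l,.040);print(l,p.round(4));delta(p,Rt)
```

```text
[ 0.42858392 -0.41390697  0.28578642] [ 1.24438427 -1.02019245 -0.57067043] 0.14293111852968707 [-0.94  0.08  1.75 -0.    1.29 -0.85]
0.1 [0.4607 0.3167 0.2212]
dpos [0.0322, 0.7307, -0.0645] drot [0.0447, -0.1608, 0.2097]
0.03 [0.4899 0.3361 0.1606]
dpos [0.0613, 0.75, -0.1252] drot [0.0447, -0.1608, 0.2097]
0 [0.5024 0.3444 0.1346]
dpos [0.0738, 0.7583, -0.1511] drot [0.0447, -0.1608, 0.2097]
```

Request:
{"api": "play_rows", "payload": {
  "targets": [
    {"delta_pos": [0.07, 0.36, 0.0], "delta_rot": [0.022, -0.08, 0.105], "claw": 0},
    {"delta_pos": [0.07, 0.36, 0.0], "delta_rot": [0.022, -0.08, 0.105], "claw": 0},
    {"delta_pos": [0.07, 0.36, 0.0], "delta_rot": [0.022, -0.08, 0.105], "claw": 0},
    {"delta_pos": [0.07, 0.36, 0.0], "delta_rot": [0.022, -0.08, 0.105], "claw": 0},
    {"delta_pos": [0.07, 0.36, 0.0], "delta_rot": [0.022, -0.08, 0.105], "claw": 0},
    {"delta_pos": [0.07, 0.36, 0.0], "delta_rot": [0.022, -0.08, 0.105], "claw": 0},
    {"delta_pos": [0.07, 0.36, 0.0], "delta_rot": [0.022, -0.08, 0.105], "claw": 0},
    {"delta_pos": [0.07, 0.36, 0.0], "delta_rot": [0.022, -0.08, 0.105], "claw": 0},
    {"delta_pos": [0.032, 0.73, -0.06], "delta_rot": [0.0447, -0.161, 0.21], "claw": 0},
    {"delta_pos": [0.032, 0.73, -0.06], "delta_rot": [0.0447, -0.161, 0.21], "claw": 0},
    {"delta_pos": [0.032, 0.73, -0.06], "delta_rot": [0.0447, -0.161, 0.21], "claw": 0},
    {"delta_pos": [0.032, 0.73, -0.06], "delta_rot": [0.0447, -0.161, 0.21], "claw": 0},
    {"delta_pos": [0.032, 0.73, -0.06], "delta_rot": [0.0447, -0.161, 0.21], "claw": 0},
    {"delta_pos": [0.032, 0.73, -0.06], "delta_rot": [0.0447, -0.161, 0.21], "claw": 0},
    {"delta_pos": [0.032, 0.73, -0.06], "delta_rot": [0.0447, -0.161, 0.21], "claw": 0},
    {"delta_pos": [0.032, 0.73, -0.06], "delta_rot": [0.0447, -0.161, 0.21], "claw": 0},
    {"delta_pos": [0.032, 0.73, -0.06], "delta_rot": [0.0447, -0.161, 0.21], "claw": 0},
    {"delta_pos": [0.032, 0.73, -0.06], "delta_rot": [0.0447, -0.161, 0.21], "claw": 0},
    {"delta_pos": [0.032, 0.73, -0.06], "delta_rot": [0.0447, -0.161, 0.21], "claw": 0},
    {"delta_pos": [0.032, 0.73, -0.06], "delta_rot": [0.0447, -0.161, 0.21], "claw": 0}
  ]
}}

```text
time: 15.08
eef_pos: [0.458, 0.3171, 0.2219]
tcp_rot: [0.481, 0.518, -0.162, 0.688]
contact_force: [-0.2, -0.5, -1.8]
opening: 0.145
```

Run:
```python
from h import *
s=ctrl.get_state();a=ctrl.read_camera("scene");b=ctrl.read_camera("top");cv2.imwrite("pics/s8.png",a);cv2.imwrite("pics/t8.png",b)
bst()
for l in(.10,.025,.0):delta(*hang(SH,l,.040))
L=[((46,65),(-46,65)),((46,65),(46,-65)),((46,-65),(5,-65)),((-46,65),(-46,47))]
g={"scene":L[:1]+[((46,65),(46,-20))],"top":L}
for sub in(("top",),("scene",)):print(sub,[np.round(v,2) for v in inhand({"scene":a,"top":b} if len(sub)>1 else {sub[0]:{"scene":a,"top":b}[sub[0]]},g,s,"left")])
Rm=R.from_quat(s["tcp_rot"]).as_matrix()@TP.T;o=s["eef_pos"]-Rm@[-.026,0,.04];F=[]
for n,im,x0,y0 in(("scene",a,160,190),("top",b,150,130)):
    c=cv2.resize(im[y0:y0+130,x0:x0+130],None,fx=3,fy=3,interpolation=cv2.INTER_CUBIC)
    P=outline("left");uv=(proj(n,np.c_[P,np.full(len(P),.006)]@Rm.T+o)-[x0,y0]+.5)*3-.5
    cv2.polylines(c,[np.round(uv).astype(int)],True,(0,0,255),1);F.append(c)
cv2.imwrite("pics/a8.png",np.hstack(F))
```

```text
origin in board mm [ 65.5  -0.4 102.7] F board [-2.1  0.6 -0.8] rot err deg [0.04 0.2  0.05] open 12.7 t 15.18
dpos [0.0012, 0.0014, -0.0023] drot [0.0006, -0.0009, -0.0003]
dpos [0.0324, 0.0221, -0.0672] drot [0.0006, -0.0009, -0.0003]
dpos [0.0428, 0.029, -0.0889] drot [0.0006, -0.0009, -0.0003]
('top',) [array([-0.3 , -0.33,  1.03]), np.float64(45.93), np.float64(45.81)]
('scene',) [array([-1.31,  2.87,  0.68]), np.float64(98.57), np.float64(48.4)]
```

View pics/a8.png

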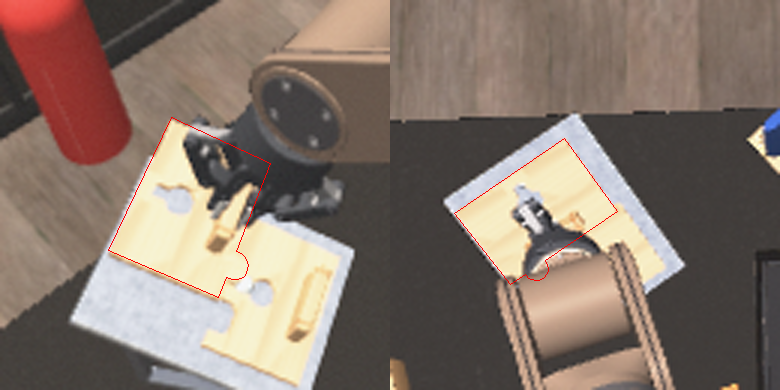

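The tongue is at upper left of the notch and the hung lower half has not moved. The in-hand offset is about 0, since the scene camera's +3 mm in y is its known bias. I'll lower it over the upper screw.

Request:
{"api": "play_rows", "payload": {
  "targets": [
    {"delta_pos": [0.009, 0.007, -0.02], "delta_rot": [0, -0.001, 0], "claw": 0},
    {"delta_pos": [0.018, 0.013, -0.038], "delta_rot": [0, -0.001, 0], "claw": 0},
    {"delta_pos": [0.026, 0.018, -0.054], "delta_rot": [0, -0.001, 0], "claw": 0},
    {"delta_pos": [0.0325, 0.0223, -0.067], "delta_rot": [0, -0.001, 0], "claw": 0},
    {"delta_pos": [0.0325, 0.0223, -0.067], "delta_rot": [0, -0.001, 0], "claw": 0},
    {"delta_pos": [0.0325, 0.0223, -0.067], "delta_rot": [0, -0.001, 0], "claw": 0}
  ]
}}

```text
time: 15.68
eef_pos: [0.492, 0.336, 0.1553]
tcp_rot: [0.483, 0.516, -0.163, 0.688]
contact_force: [0.9, 0.2, -1.5]
opening: 0.146
```

Run:
```python
from h import *
bst()
for l in(.012,.004,.0):delta(*hang(SH+.0005,l,.040))
a=ctrl.read_camera("scene");b=ctrl.read_camera("top")
f=lambda im,x,y:cv2.resize(im[y:y+100,x:x+100],None,fx=4,fy=4,interpolation=cv2.INTER_CUBIC)
cv2.imwrite("pics/a9.png",np.hstack([f(a,165,220),f(b,150,145)]))
```

```text
origin in board mm [64.7 -1.3 24.4] F board [ 0.  -0.3 -1.7] rot err deg [-0.09  0.21 -0.03] open 12.5 t 15.68
dpos [0.0057, 0.0053, -0.01] drot [0.0009, -0.0008, 0.0004]
dpos [0.0091, 0.0075, -0.0169] drot [0.0009, -0.0008, 0.0004]
dpos [0.0107, 0.0086, -0.0204] drot [0.0009, -0.0008, 0.0004]
```

View pics/a9.png

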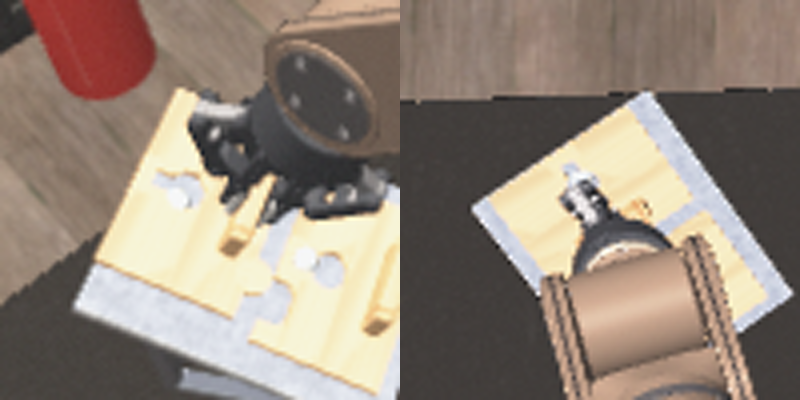

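The screw is in the hole (scene 180,197) and the tongue clears the lower half. I'll lower fully.

Request:
{"api": "play_rows", "payload": {
  "targets": [
    {"delta_pos": [0.003, 0.003, -0.005], "delta_rot": [0.001, -0.001, 0], "claw": 0},
    {"delta_pos": [0.0055, 0.005, -0.01], "delta_rot": [0.001, -0.001, 0], "claw": 0},
    {"delta_pos": [0.0075, 0.0063, -0.0135], "delta_rot": [0.001, -0.001, 0], "claw": 0},
    {"delta_pos": [0.009, 0.0075, -0.017], "delta_rot": [0.001, -0.001, 0], "claw": 0},
    {"delta_pos": [0.0107, 0.0086, -0.0204], "delta_rot": [0.001, -0.001, 0], "claw": 0},
    {"delta_pos": [0.0112, 0.009, -0.0215], "delta_rot": [0.001, -0.001, 0], "claw": 0},
    {"delta_pos": [0.0112, 0.009, -0.0215], "delta_rot": [0.001, -0.001, 0], "claw": 0},
    {"delta_pos": [0.0112, 0.009, -0.0215], "delta_rot": [0.001, -0.001, 0], "claw": 0}
  ]
}}

```text
time: 16.45
eef_pos: [0.5038, 0.3459, 0.1357]
tcp_rot: [0.485, 0.514, -0.16, 0.689]
contact_force: [0.1, -0.6, -1.4]
opening: 0.147
```

Run:
```python
from h import *
bst()
```

```text
origin in board mm [68.4  0.4  0.1] F board [-0.9 -0.5 -1.1] rot err deg [-0.05 -0.25  0.  ] open 12.5 t 16.45
```

Request:
{"api": "play_rows", "payload": {
  "targets": [
    {"delta_pos": [0.001, 0, -0.0013], "delta_rot": [0, 0.001, 0], "claw": 0},
    {"delta_pos": [0.001, 0, -0.0013], "delta_rot": [0, 0.001, 0], "claw": 0},
    {"delta_pos": [-0.002, -0.0022, -0.0035], "delta_rot": [0, 0.001, 0], "claw": 0},
    {"delta_pos": [-0.005, -0.0043, -0.0056], "delta_rot": [0, 0.001, 0], "claw": 0},
    {"delta_pos": [-0.0078, -0.0062, -0.0076], "delta_rot": [0, 0.001, 0], "claw": 0},
    {"delta_pos": [-0.0106, -0.0082, -0.0095], "delta_rot": [0, 0.001, 0], "claw": 0},
    {"delta_pos": [-0.0106, -0.0082, -0.0095], "delta_rot": [0, 0.001, 0], "claw": 0},
    {"delta_pos": [-0.0106, -0.0082, -0.0095], "delta_rot": [0, 0.001, 0], "claw": 0}
  ]
}}

```text
time: 17.12
eef_pos: [0.4938, 0.3377, 0.1274]
tcp_rot: [0.485, 0.514, -0.16, 0.689]
contact_force: [-1.1, -1.2, 5.5]
opening: 0.152
```

Run:
```python
from h import *
bst()
```

```text
origin in board mm [53.2 -0.8 -0.7] F board [ 1.4 -0.3  5.5] rot err deg [-0.01 -0.25 -0.03] open 13.0 t 17.12
```

Request:
{"api": "play_rows", "payload": {
  "targets": [
    {"delta_pos": [-0.0022, -0.0014, -0.0015], "delta_rot": [0, 0.001, 0], "claw": 0},
    {"delta_pos": [-0.0036, -0.0024, -0.0025], "delta_rot": [0, 0.001, 0], "claw": 0},
    {"delta_pos": [-0.005, -0.0033, -0.0035], "delta_rot": [0, 0.001, 0], "claw": 0},
    {"delta_pos": [-0.0065, -0.0043, -0.0045], "delta_rot": [0, 0.001, 0], "claw": 0},
    {"delta_pos": [-0.008, -0.0053, -0.0056], "delta_rot": [0, 0.001, 0], "claw": 0},
    {"delta_pos": [-0.008, -0.0053, -0.0056], "delta_rot": [0, 0.001, 0], "claw": 0},
    {"delta_pos": [-0.008, -0.0053, -0.0056], "delta_rot": [0, 0.001, 0], "claw": 0}
  ]
}}

```text
time: 17.7
eef_pos: [0.489, 0.3338, 0.1249]
tcp_rot: [0.488, 0.512, -0.158, 0.689]
contact_force: [6.8, 6.3, 2.3]
opening: 0.154
```

Run:
```python
from h import *
bst()
```

```text
origin in board mm [46.9 -1.5  0.4] F board [ 9.1  1.5 -2.6] rot err deg [-0.06 -0.7  -0.11] open 13.1 t 17.7
```

The stop is at 46.9 mm, the same −2 mm readout offset as for the lower half, so it is seated. I'll release and retreat.

Request:
{"api": "play_rows", "payload": {
  "targets": [
    {"delta_pos": [0, 0, 0], "delta_rot": [0, 0.003, 0], "claw": 0},
    {"delta_pos": [0, 0, 0], "delta_rot": [0, 0.003, 0], "claw": 22},
    {"delta_pos": [0, 0, 0], "delta_rot": [0, 0.003, 0], "claw": 22},
    {"delta_pos": [0, 0, 0], "delta_rot": [0, 0.003, 0], "claw": 22},
    {"delta_pos": [0, 0, 0], "delta_rot": [0, 0.003, 0], "claw": 22},
    {"delta_pos": [-0.004, -0.003, 0.009], "delta_rot": [0, 0.003, 0], "claw": 22},
    {"delta_pos": [-0.012, -0.008, 0.026], "delta_rot": [0, 0.003, 0], "claw": 22},
    {"delta_pos": [-0.021, -0.014, 0.043], "delta_rot": [0, 0.003, 0], "claw": 22},
    {"delta_pos": [-0.033, -0.022, 0.069], "delta_rot": [0, 0.003, 0], "claw": 22},
    {"delta_pos": [-0.042, -0.028, 0.11], "delta_rot": [0, 0.003, 0], "claw": 22},
    {"delta_pos": [-0.03, -0.15, 0.13], "delta_rot": [0, 0.05, 0], "claw": 30},
    {"delta_pos": [0.0, -0.25, 0.13], "delta_rot": [0, 0.1, 0], "claw": 30},
    {"delta_pos": [0.01, -0.35, 0.13], "delta_rot": [0, 0.16, 0], "claw": 30},
    {"delta_pos": [0.01, -0.35, 0.13], "delta_rot": [0, 0.16, 0], "claw": 30},
    {"delta_pos": [0.01, -0.35, 0.13], "delta_rot": [0, 0.16, 0], "claw": 30},
    {"delta_pos": [0.01, -0.35, 0.13], "delta_rot": [0, 0.16, 0], "claw": 30},
    {"delta_pos": [0.01, -0.35, 0.13], "delta_rot": [0, 0.16, 0], "claw": 30},
    {"delta_pos": [0.01, -0.35, 0.13], "delta_rot": [0, 0.16, 0], "claw": 30},
    {"delta_pos": [0.01, -0.35, 0.13], "delta_rot": [0, 0.16, 0], "claw": 30}
  ]
}}

```text
time: 19.28
eef_pos: [0.4999, -0.0216, 0.2548]
tcp_rot: [0.435, 0.665, -0.277, 0.54]
contact_force: [-0.2, 0.7, 0.7]
opening: 0.35
```

Run:
```python
from h import *
s=ctrl.get_state();print(s["time"],s["contact_force"])
b=ctrl.read_camera("top");a=ctrl.read_camera("scene")
f=lambda im,x,y:cv2.resize(im[y:y+100,x:x+100],None,fx=4,fy=4,interpolation=cv2.INTER_CUBIC)
A=f(a,185,235);B=f(b,165,165)
for n,c,x,y in(("scene",A,185,235),("top",B,165,165)):
  for k,S in(("lower",SL),("left",SH)):
    P=outline(k)+[S-.031,0];uv=(proj(n,board(EA,np.c_[P,np.full(len(P),.006)]))-[x,y]+.5)*4-.5
    cv2.polylines(c,[np.round(uv).astype(int)],True,(0,0,255),1)
cv2.imwrite("pics/a10.png",np.vstack([np.hstack([A,B]),cv2.resize(b[150:240,230:500],(800,200))]))
```

```text
19.2833 [-0.22978945  0.66955462  0.65923653]
```

View pics/a10.png

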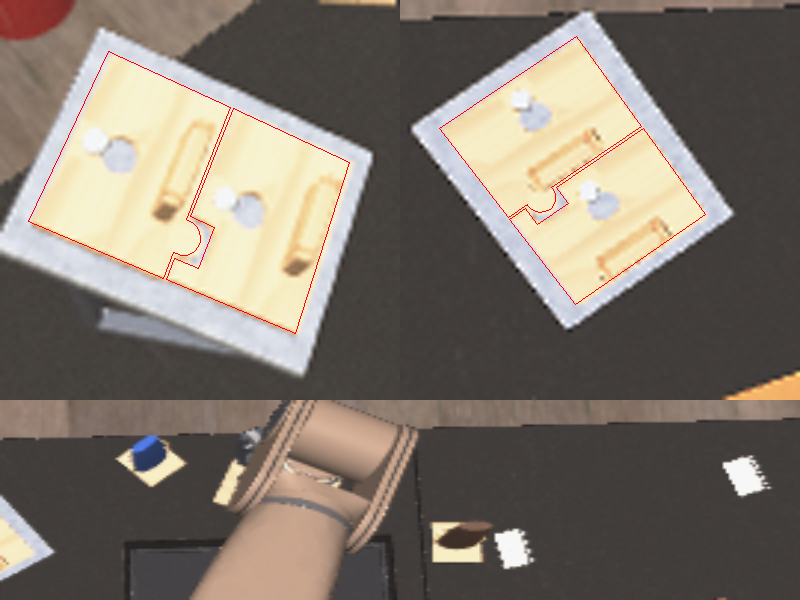

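Both halves match the fully seated outlines, the tongue is in the notch at (543,200), and the rests are standing where they were. Handing in.

```bash
python3 -c "
from plant import ctrl
print(ctrl.sign_off())"
```

```text
the job is handed in; nothing more can be done
None
```

Both halves are hung on the easel, and I handed the job in at about 19 s of the 69 s allowed. I hung the lower half on the lower screw first, pulled it to its stop and released it. Then I hung upper_left, the half with its tongue on the left, on the upper screw, pulled it to its stop and let go.

**Last checks:**
- **Seating:** the final pictures from both cameras show both halves on the computed fully seated outlines, to about a pixel (roughly 3 mm). The tongue is in the notch and both screws are at their slot ends.
- **Forces:** pulling met a firm stop at about 10 N on each half, and the highest wrist force I read was about 12 N. At the end the gripper was clear and touching nothing.
- **Bystanders:** both rests were standing where they started. I never touched upper_right, though the arm partly hid it in the last picture.

**Disagreements:**
- **Arm readout:** it gave both seated positions about 2 mm further down the slope than the cameras did.
- **Scene camera:** it disagreed with the top camera by about 3 mm sideways, so I used the top camera.

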